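Park two tapered hot-air nozzle sleeves, nested loosely

TASK

Put the two steel nozzle sleeves away on the parking stand, mouths down and nested like paper cups: first the narrow-necked one over the stand's tapered plug, let go, then the wide-necked one over it. Ease each one down while you hold it until you feel it touch its taper, and let go there without pressing on: a push of more than about 10 N wedges the tapers together. Leave the jar, the reel and the heat sink where they are.

Things in the scene. Friction and masses are not known exactly. Their poses are not given: they have to be found in the camera images.
- stand: Fixed parking stand; origin under its round foot (100 mm), on the vertical axis. Tube 28 mm wide to 58 mm high, stem, then an upright tapered plug 56 mm high, 54 mm across at its base, 26 at its top. The stem was set by hand: the plug's base stands 70 to 105 mm above the origin, not reported. The plug is sprung: gives 1 mm per 1.2 N, 12 mm at most. The small sleeve seats with its mouth 6 to 9 mm above the plug's base.
- small_centre (a point): Small sleeve (narrow neck), loose bare steel, 80 to 170 g, standing mouth down on the mat. 88 mm high: cone 56 mm high, outside 56 mm across at the mouth, 28 at its top (inside 50 to 22), then a straight neck 26 mm across and 32 long, to grip. Open at both ends. This point: on its axis, 44 mm above the mouth; z along the axis to the neck.
- large_centre (a point): Large sleeve (wide neck), loose bare steel, 115 to 240 g, standing mouth down on the mat. 88 mm high: cone 40 mm high, outside 60 mm across at the mouth, 40 at its top (inside 54 to 34), then a straight neck 40 mm across and 48 long, to grip. Open at both ends. Nested, its mouth lies 0 to 4 mm above the small one's. This point: on its axis, 44 mm above the mouth; z along the axis to the neck.
- mat: Dark grey bench mat, fixed, 500 x 800 mm, on which all the things stand; its top is 3 mm above the work surface.
- flux_jar_centre (a point): Bystander, leave alone: amber glass jar with a black cap, 42 mm across, 42 mm high; this point is its centre.
- solder_reel_centre (a point): Bystander, leave alone: grey reel, 54 mm across, 36 mm high, standing on its flange; this point is its centre.
- heatsink_centre (a point): Bystander, leave alone: finned aluminium heat sink, 40 x 40 mm, 26 mm high; this point is its centre.
Not all that is in view belongs to the job. Leave any red look-alike of the part that bears small_centre alone. What is shaped like the stand but yellow is not meant.

How it is judged (in metres and radians):
On the way, in this order (a step that is already met when the one before it is completed fails the run):
1. the small sleeve, still held, is lowered upright over the plug until it touches it (contact force between the fingers and sleeve_small above 1 N and contact force between sleeve_small and stand above 0.6 N and horizontal distance between small_centre and stand below 0.006 m and angle between small_centre's own z axis and vertical below 0.12 rad and z of small_centre in the frame of stand above 0.1 m), for 0.1 s.
2. the small sleeve is let go and rests on the plug (contact force between the fingers and sleeve_small below 0.05 N and horizontal distance between small_centre and stand below 0.005 m and angle between small_centre's own z axis and vertical below 0.08 rad and contact force between sleeve_small and stand above 0.3 N), for 0.2 s.
3. the large sleeve, still held, is lowered upright over the small one until it touches it (contact force between the fingers and sleeve_large above 1 N and contact force between sleeve_large and sleeve_small above 0.6 N and horizontal distance between large_centre and small_centre below 0.007 m and angle between large_centre's own z axis and vertical below 0.12 rad and z of large_centre in the frame of small_centre between -0.003 and 0.022 m), for 0.1 s.
At the end, for the whole second after the job is handed in: The small sleeve rests on the plug and the large sleeve on the small one, both let go, at rest and upright within 0.08 rad; the small one's axis within 5 mm of the stand's, the large one's within 6 mm of the small one's, and the large one's centre between 3 mm below and 10 mm above the small one's (all of step 2 and horizontal distance between large_centre and small_centre below 0.006 m and angle between large_centre's own z axis and vertical below 0.08 rad and z of large_centre in the frame of small_centre between -0.003 and 0.01 m and contact force between sleeve_large and sleeve_small above 0.3 N and linear speed of each of sleeve_small, sleeve_large below 0.02 m/s and contact force between the fingers and sleeve_large below 0.05 N); the robot touches nothing.
It fails at once if a sleeve is wedged: the forces on its taper wall add up to more than 40 N (a downward push of 10 to 15 N does that, as a taper multiplies it) (contact force between any of sleeve_small, sleeve_large and stand above 40 N or contact force between sleeve_large and sleeve_small above 40 N).
It fails at once if a bystander is moved more than 25 mm (distance of any of flux_jar_centre, solder_reel_centre, heatsink_centre from where it was at the start of the episode above 0.025 m).
It also fails if it takes over 54 s, if anything falls off the work surface, if the arm or the gripper's body presses on something with over 40 N, if the wrist force passes 120 N, or if a joint passes its speed limit or range.

ROBOT

A 6-joint arm with a two-finger parallel gripper is mounted at the origin on the work surface. World frame = base frame: x ahead of the robot, y to its left, z up, the work surface at z = 0. Lengths are in mm, angles in rad, forces in N, time in s.
With the tool pointing down it reaches from about 275 to 750 mm from the base axis. Payload 10.2 kg.
Tool frame: the origin (TCP) lies on the centre line of the jaws, within the pads' length; the fingertips stand 8 mm ahead of it and the grasp point (between the pads) lies 11 mm behind it; x points along the fingers, y is the direction in which the jaws open and shut, and the axes are right-handed (so a half turn about x gives the same grasp; the last joint's range is limited). The gripper opens to 85 mm and grips with 20 to 120 N. Pads are 22 mm wide; open, the fingers measure 114 mm over their backs; the gripper's body (76 mm by 85 mm) begins 54 mm behind the grasp point. The pads swing forward as they close: fully open they stand 13 mm farther back than shut.
Start: joints at [-1.371, 0.313, 1.498, -0, 1.331, -0.223], TCP at [215.404, -478.782, 239.294] pointing down, gripper open.
Joint ranges: [-2.94, 2.94], [-0.97, 2.17], [0.19, 2.56], [-1.23, 4.37], [0.02, 3.11], [-2.88, 2.88]. Speed limits (rad/s): [2.39, 2.39, 3.01, 3.14, 3.14, 3.14].

INTERFACE

Orientations are given as a unit quaternion [w, x, y, z].
In Python, from rig import ctrl, vision, workorder gives the robot as it stands. The module is installed in compiled form; this text tells all that it offers.
- The arm moves only by the shell command python3 -m jog 'ROWS' [OPENING] [FORCE]. ROWS is JSON, a list that holds one entry, the list of rows, each a list of 6 numbers: the shift along the tool's x, y, z in m, then the turn, a rotation vector about the tool's x, y, z in rad. A call has 1 to 12 rows; each row shifts and turns the commanded pose from where the row before left it, along the tool's axes as they then stand; what a row does not reach is not made up. A row lasts 1/8 s, in which the tool goes at most 62.5 mm and 10.7 degrees, less where a joint would pass 70% of its speed; a pose out of reach is approached as far as the arm can. A call is refused whole if a number of a shift passes 0.0625 or a number of a turn 0.188, either way. A call with a gripper value outside its range is refused whole. OPENING is the closure in counts, from 0 (fully open) to 255 (shut), set as the call begins (- or left out, the last holds). The fingers move at their own pace and stop on an object; FORCE is the grip in N (left out, the last holds). Time passes only in rows, so rows that do not move let the fingers close. It gives the time, the measured TCP pose, the force and the opening at its end, in the units of the state.
- ctrl.sense(): the state, without advancing time (a new reading comes with each control period).
- vision.capture(name): name is "scene" or "top" or "wrist"; returns a dict with "image" (480x640x3 uint8, red, green, blue), "mtx" (3x3 intrinsics, pixels), "R" (3x3) and "t" (3): a world point X has camera coordinates R X + t; the wrist camera has in their place "hand_eye" (4x4, takes a point from camera to tool coordinates, whose origin is the TCP and whose axes are the tool frame's). Camera axes: x right, y down, z forward; pixel columns grow to the right and rows downward; lengths in mm; the calibration is good to about 2 mm. The wrist camera is an equidistant fisheye: a pixel r from the principal point sees the ray r / f radians off the axis. A picture is of the moment at which its call begins: read the wrist's pose just before it. There is no depth.
- workorder.finish_job(): hands the job in, once; it reports no verdict.
The state is a dict: "time_s": time; "joints": joint angles; "dq": joint speeds; "tau": joint torques, N m; "eef_pos": TCP position; "ee_rot": TCP orientation; "force": force on the tool from outside, world axes, zero at the start; "wrist_torque": the same for the moment, N m; "grip_width": opening from 0.0 (shut) to 1.0 (fully open).
Only numpy, scipy, OpenCV 4.12 (cv2) and the standard library are available. Lean on these libraries where they do the work, as an engineer would, in place of code of your own. Each camera call takes 0.05 s, during which the arm holds its last target.

## Working session

There is one attempt and no reset: what is moved stays moved. The work goes in short steps, Python scripts to look and compute and a shell command to move; the robot and the scene stay as the last step left them, time stands still between calls to the robot, and variables do not carry over. Pictures are saved under pics/ and viewed, and the job is handed in when it is done.

```bash
mkdir -p pics
python3 - <<'E'
from rig import ctrl, vision
import cv2,pickle
print(ctrl.sense())
for n in ("scene","top","wrist"):
    c=vision.capture(n); pickle.dump(c,open(f"pics/{n}0.pkl","wb"))
    cv2.imwrite(f"pics/{n}0.png",c["image"][:,:,::-1])
    print(n,{k:v for k,v in c.items() if k!="image"})
E
```

```text
{'time_s': 0.0, 'joints': array([-1.37140878e+00,  3.13451297e-01,  1.49844216e+00,  5.41985333e-06,
        1.33101302e+00, -2.23395987e-01]), 'dq': array([ 6.15519035e-04,  2.58249580e-03,  3.01978024e-05, -1.23868665e-05,
       -6.21637783e-05, -2.41904154e-04]), 'tau': array([-5.87933046e-04, -4.12262821e+01, -2.59741312e+01, -2.52825512e-04,
        4.12146954e-03,  9.47549154e-06]), 'eef_pos': array([ 215.34870395, -478.52467066,  238.73249896]), 'ee_rot': array([ 0.14790085,  0.69137385,  0.14882975, -0.69135898]), 'force': array([ 0.13616802,  0.12709879, -0.18180475]), 'wrist_torque': array([-0.00220523, -0.00011931,  0.04082016]), 'grip_width': 0.9998043482354426}
scene {'mtx': array([[567.71631592,   0.        , 319.98106133],
       [  0.        , 567.71631592, 233.16410558],
       [  0.        ,   0.        ,   1.        ]]), 'R': array([[ 0.38273798,  0.92381325,  0.00898406],
       [ 0.68353854, -0.27662271, -0.67546646],
       [-0.62151968,  0.26466762, -0.73733598]]), 't': array([-254.78549926, -339.91222009, 1445.24103884])}
top {'mtx': array([[511.73571467,   0
[... 159 characters left out ...]
99972072,  0.02047234],
       [-0.98214483, -0.01543689, -0.18749195],
       [ 0.18775561, -0.01789347, -0.98205278]]), 't': array([ 13.68556162, 588.54523987, 793.11469175])}
wrist {'mtx': array([[371.64829954,   0.        , 325.25709337],
       [  0.        , 371.64829954, 238.44474942],
       [  0.        ,   0.        ,   1.        ]]), 'hand_eye': array([[ 1.12083411e-03, -3.03712102e-01,  9.52763194e-01,
        -1.33949664e+02],
       [ 9.99997783e-01,  2.03893423e-03, -5.26450467e-04,
         6.69225863e-01],
       [-1.78273211e-03,  9.52761671e-01,  3.03713714e-01,
        -7.92487099e+01],
       [ 0.00000000e+00,  0.00000000e+00,  0.00000000e+00,
         1.00000000e+00]])}
```

```bash
ls -la .
```

```text
total 12
drwxr-xr-x  3 agent agent 4096 Dec  7 15:02 .
drwxr-xr-x 23 root  root  4096 Dec  7 15:02 ..
drwxr-xr-x  2 agent agent 4096 Dec  7 15:02 pics
```

View pics/scene0.png

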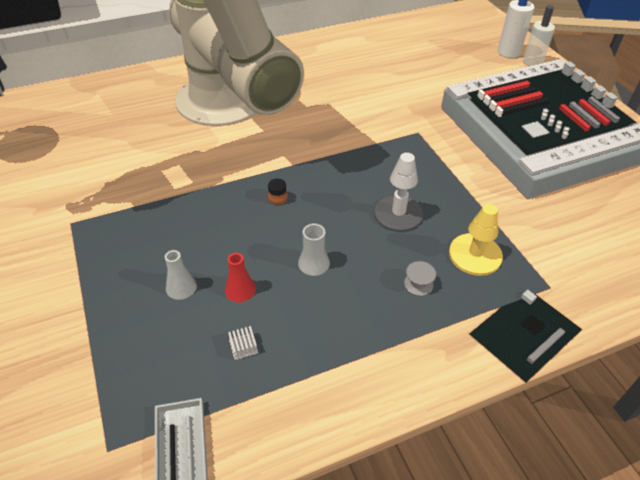

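View pics/top0.png

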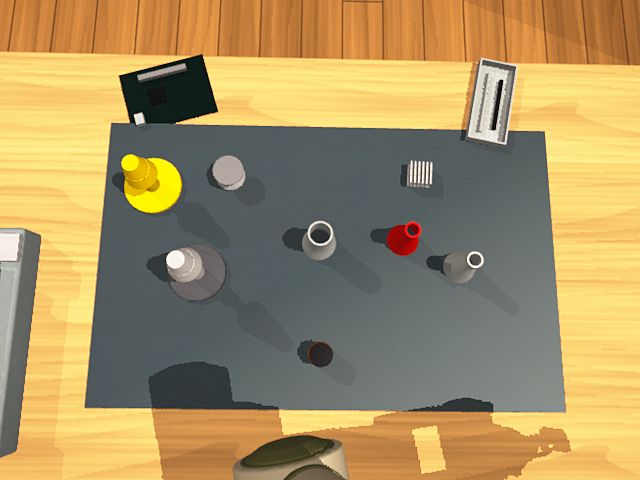

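View pics/wrist0.png

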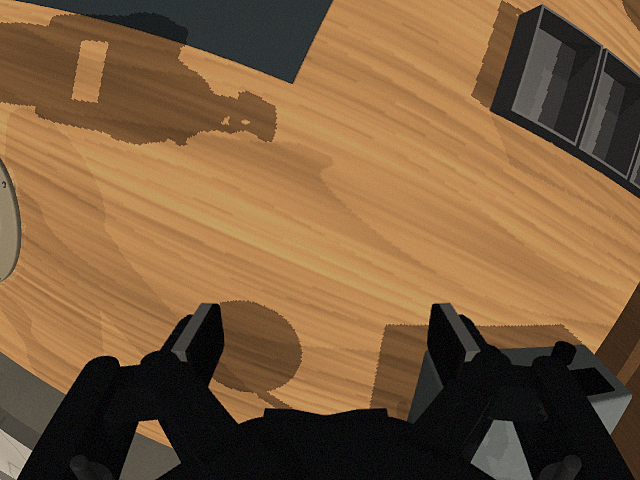

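Could be mistaken: 
- **Small sleeve:** grey narrow-neck at scene (178,275) and top (470,262), or the red look-alike at (239,278). I choose grey.
- **Large sleeve:** only the wide grey one at (314,250).
- **Stand:** grey at scene (402,195) and top (190,265), or yellow at (480,240). I choose grey.

I'll check these in enlarged crops.

Run:
```python
import cv2,numpy as np
def crop(n,x,y,w,h,s=5):
    im=cv2.imread(f"pics/{n}0.png")[y:y+h,x:x+w]
    return cv2.resize(im,(w*s,h*s),interpolation=cv2.INTER_CUBIC)
a=[crop("scene",150,240,65,60,6),crop("scene",285,215,65,60,6)]
b=[crop("top",430,240,65,50,6),crop("top",290,210,65,50,6)]
cv2.imwrite("pics/c1.png",np.vstack([np.hstack(a)[:360],np.hstack(b)[:240]]) if 0 else np.hstack(a))
cv2.imwrite("pics/c2.png",np.hstack(b))
cv2.imwrite("pics/c3.png",np.hstack([crop("scene",370,145,65,90,6),crop("top",160,230,68,90,6)]))
```

```text
(no output)
```

View pics/c1.png

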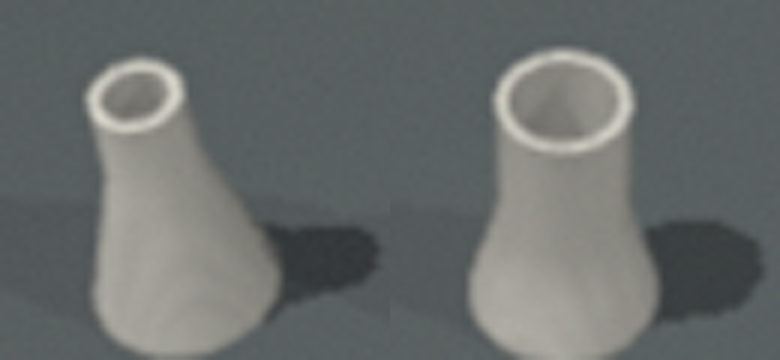

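View pics/c2.png

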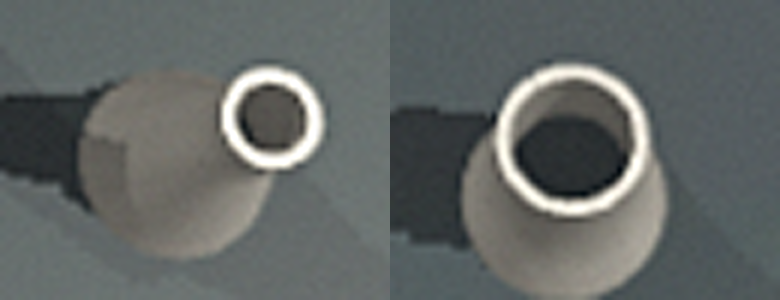

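View pics/c3.png

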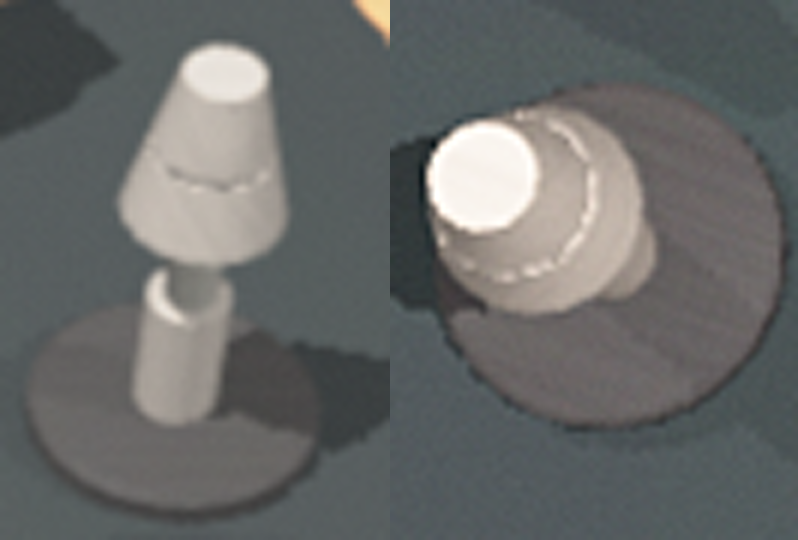

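```bash
cat > h.py <<'E'
import numpy as np,pickle,cv2
C={n:pickle.load(open(f"pics/{n}0.pkl","rb")) for n in("scene","top")}
def tri(ps,pt):
    P=[C[n]["mtx"]@np.c_[C[n]["R"],C[n]["t"]] for n in("scene","top")]
    X=cv2.triangulatePoints(*P,np.array(ps,float),np.array(pt,float))[:,0];X=X[:3]/X[3]
    e=[]
    for p,q in zip(P,(ps,pt)):
        v=p@np.r_[X,1]; e.append(v[:2]/v[2]-q)
    return X,np.array(e)
def onz(n,p,z):
    c=C[n];d=c["R"].T@np.linalg.inv(c["mtx"])@np.r_[p,1];o=-c["R"].T@c["t"]
    return o+d*(z-o[2])/d[2]
E
python3 - <<'E'
from h import *
np.set_printoptions(precision=1,suppress=True)
o=-.4
for n,a,b,z in [("small",(172.7,256),(475.3,259.8),91),("large",(314,232),(320.7,233.2),91),("plugtop",(407.5,157),(175.5,259.2),150),("foot",(398.7,213),(196.5,272.8),9)]:
    a=np.array(a)+o;b=np.array(b)+o
    print(n,*tri(a,b),onz("scene",a,z),onz("top",b,z))
for n,a,b in [("red",(239,258),(413,230)),("jar",(277,186),(320,354)),("reel",(421,270),(229,170)),("hs",(243,340),(420,174)),("yellow",(490,210),(133,165))]: print(n,tri(a,b)[0])
E
```

```text
small [ 552.5 -228.2   92.4] [[-0.  -0. ]
 [-0.1 -0. ]] [ 551.3 -228.1   91. ] [ 552.7 -228.7   91. ]
large [591.6  17.2  92.5] [[-0.1  0. ]
 [-0.1 -0.1]] [590.4  18.   91. ] [591.8  17.   91. ]
plugtop [536.9 227.  157.7] [[-0.1  0. ]
 [-0.1 -0. ]] [529.  232.5 150. ] [537.9 228.9 150. ]
foot [535.7 228.1   8. ] [[ 0.  -0. ]
 [ 0.1  0. ]] [536.5 227.5   9. ] [535.6 228.    9. ]
red [ 599.7 -127.    93. ]
jar [401.8  13.6  41.5]
reel [709.7 175.7  44.7]
hs [ 715.1 -159.6   23.5]
yellow [689.  312.7 125.5]
```

```bash
cat >> h.py <<'E'
from scipy.spatial.transform import Rotation as Rn
def pose(s):
    q=s["ee_rot"]; return np.array(s["eef_pos"]),Rn.from_quat([q[1],q[2],q[3],q[0]])
def go(target,yawy=None):
    """needed shift in current tool axes (mm), tilt correction+turn rotvec to tool down with tool y at yaw yawy (rad)"""
    from rig import ctrl
    s=ctrl.sense();p,R=pose(s)
    np.set_printoptions(precision=4,suppress=True)
    print("t",s["time_s"],"p",p.round(2),"F",s["force"].round(2),"T",s["wrist_torque"].round(3),"g",round(s["grip_width"],4),"j",s["joints"].round(3))
    M=R.as_matrix();print("tool y yaw",np.arctan2(M[1,1],M[0,1]),"tilt x",M[:,0])
    d=np.array(target)-p
    print("world d",d.round(2),"tool shift",R.inv().apply(d).round(2))
    if yawy is not None:
        x=np.array([0,0,-1.]);y=np.array([np.cos(yawy),np.sin(yawy),0]);G=Rn.from_matrix(np.c_[x,y,np.cross(x,y)])
        print("turn",(R.inv()*G).as_rotvec(), "shift after turn",G.inv().apply(d).round(2))
E
python3 -c "
from h import *
go([552.5,-228.3,220])
from rig import ctrl
print(pose(ctrl.sense())[1].as_matrix())"
```

```text
t 0.15 p [ 215.36 -478.59  238.87] F [0.29 0.51 0.61] T [-0.017 -0.009 -0.001] g 1.0028 j [-1.371  0.313  1.498 -0.     1.331 -0.223]
tool y yaw -1.1480385561793665 tilt x [-0.0002  0.001  -1.    ]
world d [337.14 250.29 -18.87] tool shift [  19.04  -89.92 -410.15]
[[-0.0002  0.4103 -0.912 ]
 [ 0.001  -0.912  -0.4103]
 [-1.     -0.001  -0.0002]]
```

```bash
python3 -m jog '[[[0,-0.009,-0.03,0,0,0],[0,-0.009,-0.04,0,0,0],[0,-0.009,-0.04,0,0,0],[0,-0.009,-0.04,0,0,0],[0,-0.009,-0.04,0,0,0],[0,-0.009,-0.04,0,0,0],[0,-0.009,-0.04,0,0,0],[0,-0.009,-0.04,0,0,0],[0,-0.009,-0.04,0,0,0],[0,-0.009,-0.04,0,0,0],[0,0,-0.02,0,0,0],[0,0,0,0,0,0]]]' 0 25
python3 - <<'E'
from h import *
go([552.5,-228.3,75],-1.148)
from rig import vision
c=vision.capture("wrist");cv2.imwrite("pics/w1.png",c["image"][:,:,::-1])
E
```

```text
time_s: 1.65
eef_pos: [552.9, -227.7, 238.6]
ee_rot: [-0.149, -0.691, -0.149, 0.691]
force: [0.8, -0.5, 0.4]
grip_width: 1.0
t 1.65 p [ 552.89 -227.74  238.65] F [ 0.76 -0.48  0.43] T [0.001 0.005 0.014] g 0.9999 j [-0.586  0.477  1.263 -0.     1.403  0.56 ]
tool y yaw -1.1462376619133536 tilt x [-0.0007  0.0005 -1.    ]
world d [  -0.39   -0.56 -163.65] tool shift [163.65   0.48   0.51]
turn [0.0018 0.0005 0.0008] shift after turn [163.65   0.36   0.58]
```

View pics/w1.png

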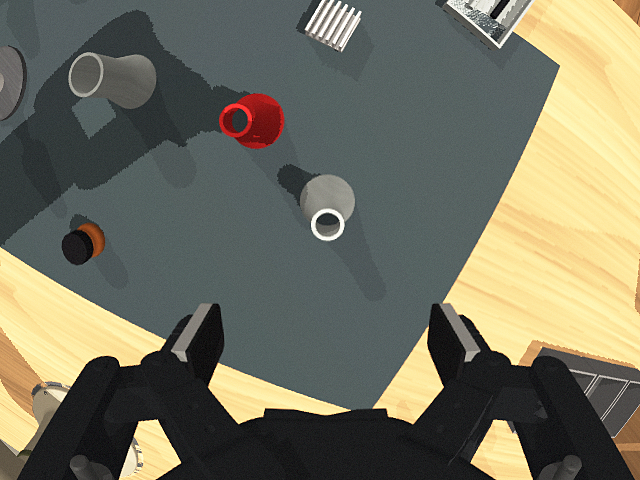

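```bash
cat >> h.py <<'E'
W=pickle.load(open("pics/wrist0.pkl","rb"))
def wray(px,p,R):
    m=W["mtx"];v=(np.array(px)-m[:2,2])/m[0,0];r=np.linalg.norm(v)
    d=np.array([*(v/r*np.sin(r)),np.cos(r)]);H=W["hand_eye"]
    return p+R.apply(H[:3,3]),R.apply(H[:3,:3]@d)
def wz(px,z):
    from rig import ctrl
    p,R=pose(ctrl.sense());o,d=wray(px,p,R);return o+d*(z-o[2])/d[2]
def wproj(X,p,R):
    H=W["hand_eye"];x=H[:3,:3].T@(R.inv().apply(np.array(X)-p)-H[:3,3])
    th=np.arctan2(np.hypot(x[0],x[1]),x[2]);m=W["mtx"]
    return m[:2,2]+m[0,0]*th*x[:2]/np.hypot(x[0],x[1])
E
python3 - <<'E'
from h import *
print(wz((327.5,224),91),wz((86,75),91))
im=cv2.imread("pics/w1.png")[190:260,290:370]
cv2.imwrite("pics/w1c.png",cv2.resize(im,None,fx=8,fy=8,interpolation=cv2.INTER_CUBIC))
E
```

```text
[ 554.2444474  -229.80999583   91.        ] [591.93371059  14.44113189  91.        ]
```

View pics/w1c.png

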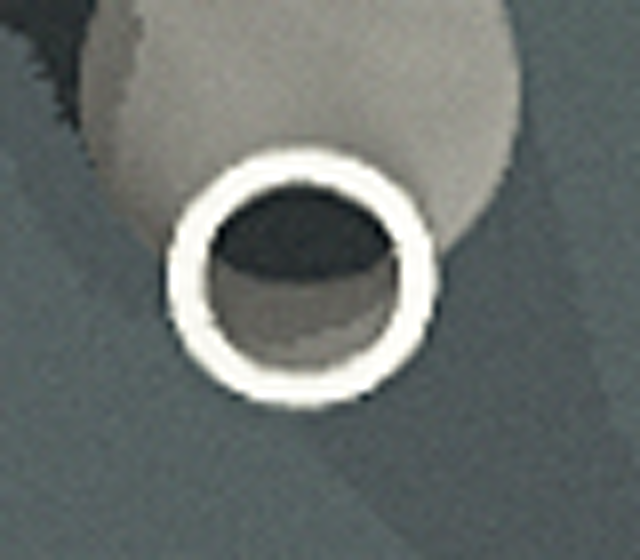

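```bash
python3 -m jog '[[[0.03,0.0014,0,0.0018,0,0],[0.04,0,0,0,0,0],[0.04,0,0,0,0,0],[0.03,0,0,0,0,0],[0.02,0,0,0,0,0],[0.0076,0,0,0,0,0],[0,0,0,0,0,0],[0,0,0,0,0,0]]]'
python3 - <<'E'
from h import *
go([553.4,-229,71],-1.148)
from rig import vision
c=vision.capture("wrist");cv2.imwrite("pics/w2.png",c["image"][:,:,::-1])
E
```

```text
time_s: 2.7
eef_pos: [553.2, -230.2, 72.7]
ee_rot: [0.148, 0.692, 0.147, -0.691]
force: [-0.5, 0.0, -0.5]
grip_width: 0.996
t 2.7 p [ 553.19 -230.18   72.72] F [-0.49  0.03 -0.48] T [-0.042  0.018  0.002] g 0.9958 j [-0.59   0.642  1.453 -0.     1.045  0.56 ]
tool y yaw -1.1500532994748136 tilt x [ 0.0013 -0.0009 -1.    ]
world d [ 0.21  1.18 -1.72] tool shift [ 1.72 -0.99 -0.67]
turn [-0.0021 -0.0009 -0.0014] shift after turn [ 1.72 -0.99 -0.67]
```

View pics/w2.png

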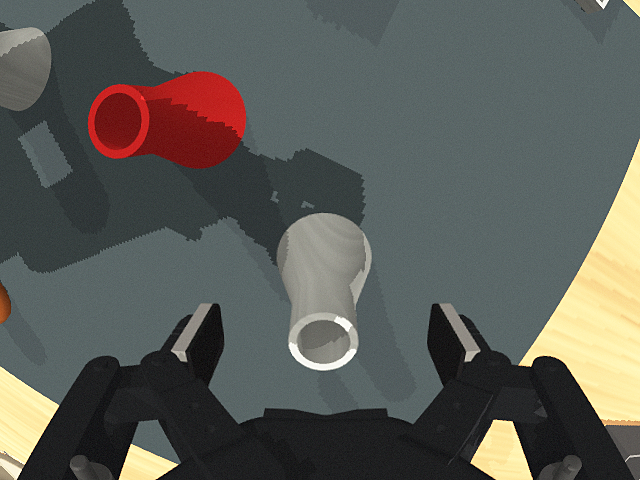

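```bash
python3 - <<'E'
from h import *
from rig import ctrl
p,R=pose(ctrl.sense())
x=wz((323.5,341),91);print(x, R.inv().apply(x-p))
E
python3 -m jog '[[[0.0017,0,0,-0.002,0,0],[0,0,0,0,0,0],[0,0,0,0,0,0],[0,0,0,0,0,0],[0,0,0,0,0,0],[0,0,0,0,0,0]]]' 255 25
python3 -m jog '[[[0,0,0,0,0,0],[0,0,0,0,0,0],[0,0,0,0,0,0],[0,0,0,0,0,0]]]'
python3 - <<'E'
from h import *
go([553.4,-229,71],-1.148)
from rig import vision
c=vision.capture("wrist");cv2.imwrite("pics/w3.png",c["image"][:,:,::-1])
E
```

```text
[ 555.70363351 -228.99605132   91.        ] [-18.30791712   0.02871753  -2.73019909]
time_s: 3.5
eef_pos: [553.0, -229.8, 70.1]
ee_rot: [0.148, 0.691, 0.148, -0.691]
force: [-0.3, 0.7, 1.5]
grip_width: 0.295
time_s: 4.0
eef_pos: [553.0, -229.8, 70.1]
ee_rot: [0.148, 0.691, 0.148, -0.691]
force: [0.1, -0.6, 1.9]
grip_width: 0.297
t 4.0 p [ 553.  -229.8   70.1] F [ 0.12 -0.62  1.9 ] T [-0.108 -0.003  0.014] g 0.2966 j [-0.589  0.646  1.455  0.     1.041  0.559]
tool y yaw -1.147815965573934 tilt x [ 0.0002 -0.0001 -1.    ]
world d [0.4 0.8 0.9] tool shift [-0.9  -0.56 -0.7 ]
turn [ 0.0002 -0.0001 -0.0002] shift after turn [-0.9  -0.56 -0.7 ]
```

View pics/w3.png

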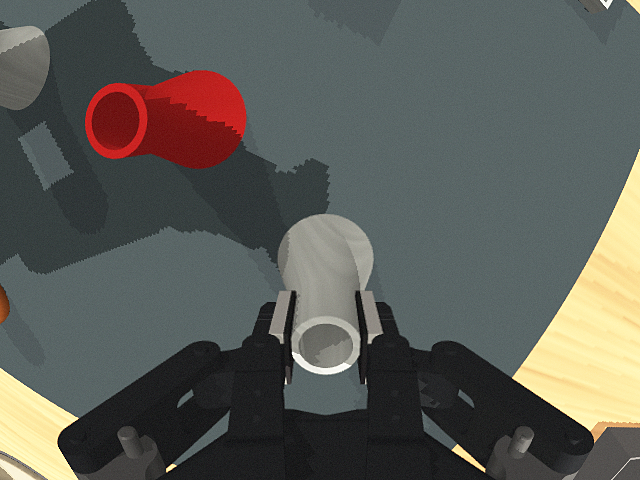

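```bash
python3 -m jog '[[[-0.01,0,0,0,0,0],[-0.03,0,0,0,0,0],[-0.04,0,0,0,0,0],[-0.045,0,0,0,0,0],[-0.04,0,0,0,0,0],[-0.02,0,0,0,0,0],[-0.005,0,0,0,0,0],[0,0,0,0,0,0]]]'
python3 - <<'E'
from h import *
go([536.5,227.5,260],-1.148)
from rig import vision
c=vision.capture("wrist");cv2.imwrite("pics/w4.png",c["image"][:,:,::-1])
E
```

```text
time_s: 5.05
eef_pos: [552.7, -229.6, 259.4]
ee_rot: [-0.148, -0.691, -0.149, 0.692]
force: [0.2, -0.0, -1.7]
grip_width: 0.294
t 5.05 p [ 552.73 -229.61  259.4 ] F [ 0.2  -0.01 -1.66] T [ 0.01  -0.001 -0.002] g 0.2941 j [-0.589  0.467  1.225  0.     1.451  0.559]
tool y yaw -1.1478366410033503 tilt x [-0.0009  0.0006 -1.    ]
world d [-16.23 457.11   0.6 ] tool shift [  -0.31 -423.49 -172.83]
turn [0.0002 0.0005 0.0009] shift after turn [  -0.6  -423.52 -172.76]
```

View pics/w4.png

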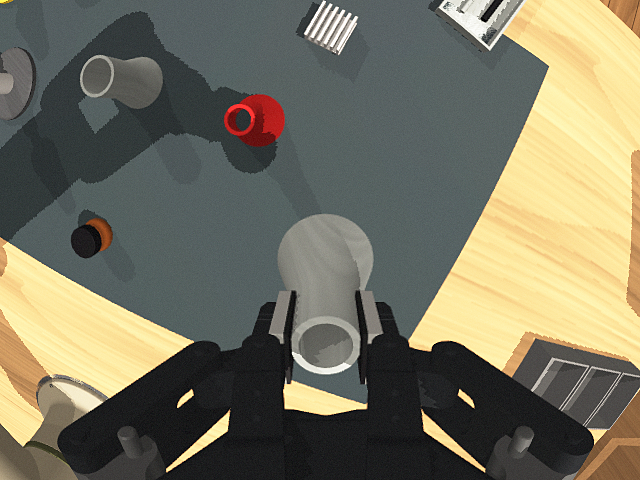

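```bash
python3 -m jog '[[[0,-0.02,-0.008,0,0,0],[0,-0.04,-0.0165,0,0,0],[0,-0.045,-0.0185,0,0,0],[0,-0.045,-0.0185,0,0,0],[0,-0.045,-0.0185,0,0,0],[0,-0.045,-0.0185,0,0,0],[0,-0.045,-0.0185,0,0,0],[0,-0.045,-0.0185,0,0,0],[0,-0.045,-0.0185,0,0,0],[0,-0.033,-0.013,0,0,0],[0,-0.015,-0.0058,0,0,0],[0,0,0,0,0,0]]]'
python3 -m jog '[[[0,0,0,0,0,0],[0,0,0,0,0,0]]]'
python3 - <<'E'
from h import *
from rig import vision
go([536.5,227.5,260],-1.148)
for n in("wrist","top","scene"):
    c=vision.capture(n);cv2.imwrite(f"pics/{n}5.png",c["image"][:,:,::-1])
a=cv2.imread("pics/top5.png")[200:320,120:280];b=cv2.imread("pics/scene5.png")[90:240,330:460]
cv2.imwrite("pics/c5.png",np.hstack([cv2.resize(a,(480,360)),cv2.resize(b,(312,360))]))
E
```

```text
time_s: 6.6
eef_pos: [536.3, 227.5, 259.6]
ee_rot: [-0.149, -0.691, -0.149, 0.692]
force: [0.1, -0.1, -1.2]
grip_width: 0.295
time_s: 6.85
eef_pos: [537.1, 225.9, 260.0]
ee_rot: [-0.148, -0.691, -0.148, 0.691]
force: [0.6, -0.3, -0.8]
grip_width: 0.292
t 6.85 p [537.09 225.88 260.02] F [ 0.58 -0.28 -0.79] T [ 0.02   0.013 -0.012] g 0.2924 j [ 0.197  0.429  1.279 -0.     1.433  1.346]
tool y yaw -1.1492651397818263 tilt x [ 0.     -0.0001 -1.    ]
world d [-0.59  1.62 -0.02] tool shift [ 0.02 -1.72 -0.12]
turn [-0.0013  0.     -0.0001] shift after turn [ 0.02 -1.72 -0.12]
```

View pics/wrist5.png

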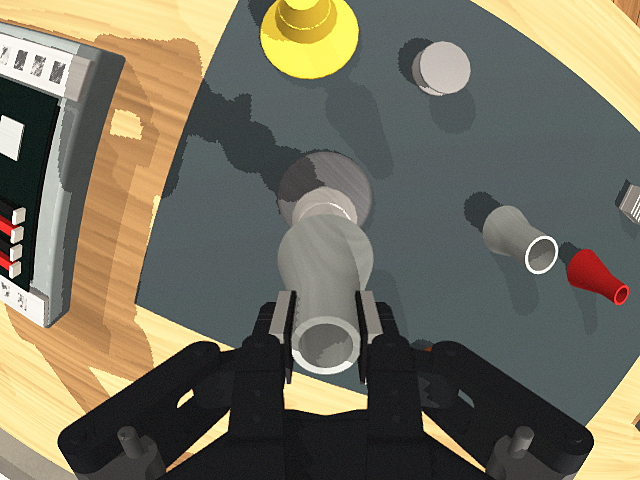

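View pics/c5.png

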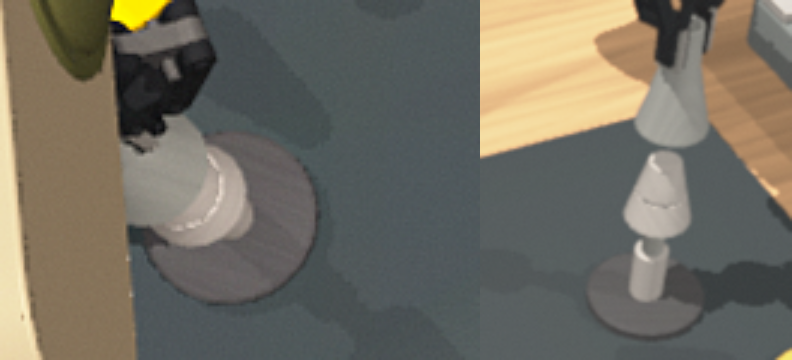

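Run:
```python
from h import *
a=cv2.imread("pics/wrist5.png")
cv2.imwrite("pics/c6.png",cv2.resize(a[140:380,260:390],None,fx=4.6,fy=2.5,interpolation=cv2.INTER_CUBIC) if 0 else np.hstack([cv2.resize(a[140:260,265:385],None,fx=4,fy=4,interpolation=cv2.INTER_CUBIC),cv2.resize(a[305:385,285:365],None,fx=4,fy=6,interpolation=cv2.INTER_CUBIC)]))
```

```text
(no output)
```

View pics/c6.png

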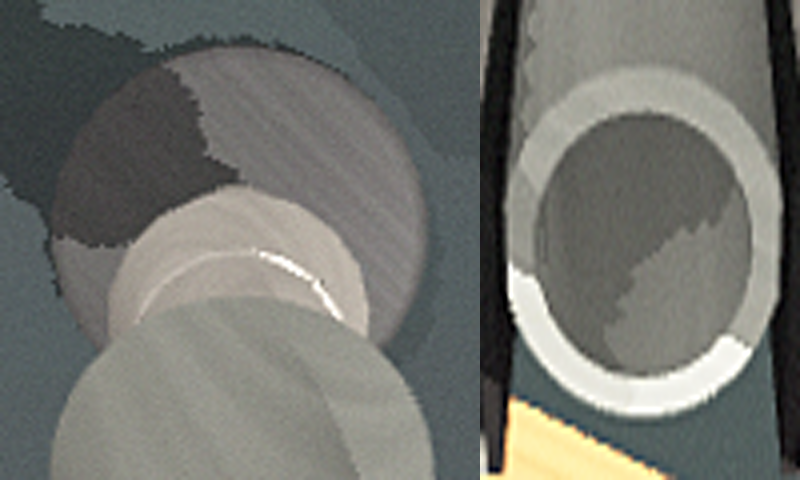

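Run:
```python
from h import *
p0=np.array([536.8,226.5,259.7])
I=Rn.identity()
def tz(row,tx,col=325.3):
    o,d=wray((col,row),np.zeros(3),I); X=o+d*(tx-o[0])/d[0]; return X
print("rim ", tz(315.8,-20.9,326)[2]+13, tz(373.8,-20.9,326)[2]-13, "y",tz(345,-20.9,326)[1])
print("mouth",tz(213.7,67)[2]+28, "y l/r",tz(245,67,277.2)[1],tz(245,67,373.2)[1])
zt=259.7
print("foot",tz(150.9,zt-8)[2]+50,tz(200,zt-8,277.2)[1],tz(200,zt-8,371.2)[1])
for zb in(98,101,104): print("plugbase",zb,tz(185.9,zt-zb)[2]+27,tz(215,zt-zb,291.7)[1],tz(215,zt-zb,356.7)[1])
```

```text
rim  -2.0115119698590433 -2.1708158787026974 y 0.9482129860079216
mouth -1.6453175691141624 y l/r -27.02351613668757 28.07923019860249
foot -1.0344450816664619 -50.75025533070551 49.22298392823335
plugbase 98 -2.3486652454838293 -27.10859994011614 26.297054804433692
plugbase 101 -2.8550082329996656 -26.826734314718045 26.03700550886831
plugbase 104 -3.361351220515502 -26.544868689319948 25.776956213302928
```

```bash
python3 -m jog '[[[0.01,-0.0013,0,0,0,0],[0.02,0,0,0,0,0],[0.02,0,0,0,0,0],[0.01,0,0,0,0,0],[0.005,0,0,0,0,0],[0,0,0,0,0,0],[0,0,0,0,0,0]]]'
python3 - <<'E'
from h import *
from rig import vision,ctrl
go([536.5,227.5,176],-1.148)
f=[]
for i in range(6):
    c=vision.capture("wrist"); f.append(ctrl.sense()["force"])
print(np.mean(f,0),np.std(f,0))
cv2.imwrite("pics/w7.png",c["image"][:,:,::-1])
E
```

```text
time_s: 7.88
eef_pos: [536.6, 228.1, 195.6]
ee_rot: [0.148, 0.692, 0.148, -0.691]
force: [-0.2, -0.1, -0.6]
grip_width: 0.288
t 7.875 p [536.6  228.14 195.61] F [-0.17 -0.08 -0.56] T [0.02  0.012 0.016] g 0.2879 j [0.201 0.474 1.381 0.    1.286 1.349]
tool y yaw -1.147764090874208 tilt x [ 0.0011  0.0002 -1.    ]
world d [ -0.1   -0.64 -19.61] tool shift [19.61  0.54  0.37]
turn [ 0.0002 -0.0011 -0.0002] shift after turn [19.61  0.55  0.35]
[ 0.3965 -0.0632 -1.4347] [0.5465 0.4742 0.12  ]
```

View pics/w7.png

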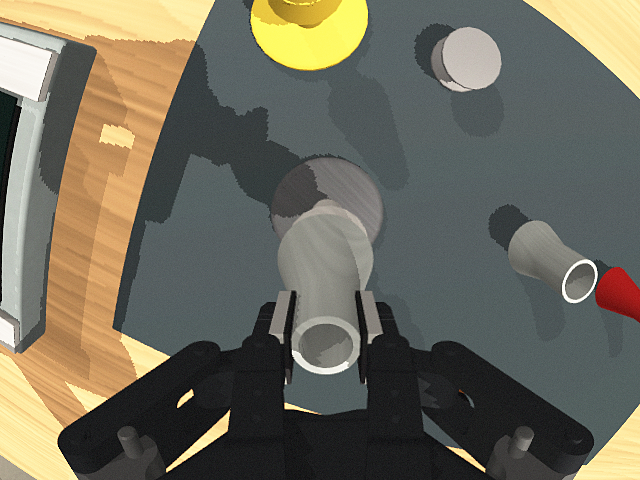

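Run:
```python
from h import *
a=cv2.imread("pics/w7.png")
cv2.imwrite("pics/c8.png",cv2.resize(a[150:270,255:395],None,fx=5,fy=5,interpolation=cv2.INTER_CUBIC))
```

```text
(no output)
```

View pics/c8.png

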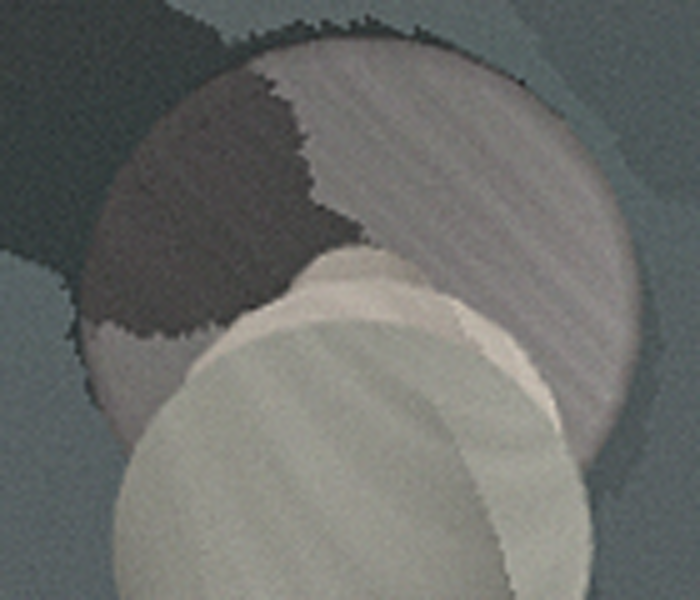

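Run:
```python
from h import *
I=Rn.identity()
def tz(row,tx,col=325.3):
    o,d=wray((col,row),np.zeros(3),I); X=o+d*(tx-o[0])/d[0]; return X
zt=195.6
print("mouth",tz(150+320/5-.4,67)[2]+28,[tz(252,67,c)[1] for c in(255+112/5-.4,255+595/5-.4)])
print("foot",tz(157,zt-8)[2]+50,[tz(213,zt-8,c)[1] for c in(271,382.6)])
print("tubetop z61",tz(150+245/5-.4,zt-61)[2]+14)
print("plugbase",[tz(150+282/5-.4,zt-z,328)[2]+27 for z in(98,101,104)])
from rig import ctrl; print(ctrl.sense()["eef_pos"])
```

```text
mouth -1.7026781051046598 [np.float64(-27.311012403296104), np.float64(28.498161600961378)]
foot -0.4112129214357836 [np.float64(-48.1907120286905), np.float64(51.87917438837791)]
tubetop z61 -10.425849405572542
plugbase [np.float64(-0.1602476619798736), np.float64(-0.8351153521302876), np.float64(-1.5099830422807017)]
[536.40934557 228.08665366 195.17059151]
```

```bash
python3 -m jog '[[[0.004,0.0013,0.0008,0,0,0],[0.004,0,0,0,0,0],[0,0,0,0,0,0],[0,0,0,0,0,0]]]'
python3 - <<'E'
from h import *
from rig import vision,ctrl
f=[];p=[]
for i in range(5):
    vision.capture("wrist"); s=ctrl.sense(); f.append(s["force"]);p.append(s["eef_pos"])
print(np.mean(f,0),np.std(f,0),np.mean(p,0),np.std(p,0))
E
```

```text
time_s: 8.68
eef_pos: [536.2, 226.6, 187.0]
ee_rot: [0.148, 0.691, 0.148, -0.691]
force: [0.1, -0.6, -1.1]
grip_width: 0.293
[ 0.2220343  -0.11804613 -0.94772377] [0.47504718 0.41931247 0.48608613] [536.1969864  226.58537583 187.09424212] [0.00919335 0.01846666 0.00954716]
```

```bash
python3 -m jog '[[[0.003,0,0,0,0,0],[0.003,0,0,0,0,0],[0,0,0,0,0,0]]]' | grep -E "eef|force"; python3 -m jog '[[[0.0015,0,0,0,0,0],[0,0,0,0,0,0]]]'| grep -E "eef|force";python3 -m jog '[[[0,0,0,0,0,0]]]'| grep -E "eef|force"
```

```text
eef_pos: [536.0, 226.5, 180.6]
force: [-0.6, -0.2, 0.4]
eef_pos: [536.1, 226.6, 179.4]
force: [0.4, 0.2, -0.3]
eef_pos: [536.2, 226.6, 179.5]
force: [0.3, 0.1, -0.8]
```

```bash
python3 -m jog '[[[0.001,0,0,0,0,0],[0,0,0,0,0,0]]]' | grep -E "eef|force"; python3 -m jog '[[[0.001,0,0,0,0,0],[0,0,0,0,0,0]]]'| grep -E "eef|force";python3 -m jog '[[[0.001,0,0,0,0,0],[0,0,0,0,0,0]]]'| grep -E "eef|force"
```

```text
eef_pos: [536.1, 226.6, 178.4]
force: [-0.3, -0.1, -0.8]
eef_pos: [536.1, 226.6, 177.4]
force: [-0.2, 0.3, -1.1]
eef_pos: [536.1, 226.5, 176.4]
force: [0.2, 0.3, -0.6]
```

```bash
python3 -m jog '[[[0.001,0,0,0,0,0],[0,0,0,0,0,0]]]' | grep -E "eef|force"; python3 -m jog '[[[0.001,0,0,0,0,0],[0,0,0,0,0,0]]]'| grep -E "eef|force"
```

```text
eef_pos: [536.2, 226.6, 175.5]
force: [0.3, -0.3, -0.6]
eef_pos: [536.3, 226.5, 174.5]
force: [0.9, -0.4, -0.4]
```

Run:
```python
from h import *
from rig import vision,ctrl
f=[];p=[]
for i in range(5):
    vision.capture("wrist"); s=ctrl.sense(); f.append(s["force"])
print(np.mean(f,0),np.std(f,0))
```

```text
[ 1.16786028 -0.37845525 -0.57535207] [0.5997062  0.42742181 0.42779995]
```

```bash
python3 -m jog '[[[0.001,0.0002,-0.0004,0,0,0],[0,0,0,0,0,0]]]' | grep -E "eef|force"; python3 -m jog '[[[0.0005,0,0,0,0,0],[0,0,0,0,0,0]]]'| grep -E "eef|force"
python3 - <<'E'
from h import *
from rig import vision,ctrl
f=[];p=[]
for i in range(5):
    c=vision.capture("wrist"); s=ctrl.sense(); f.append(s["force"])
print(np.mean(f,0),np.std(f,0),s["wrist_torque"])
cv2.imwrite("pics/w9.png",c["image"][:,:,::-1])
E
```

```text
eef_pos: [536.5, 226.5, 173.5]
force: [0.8, -0.3, 0.0]
eef_pos: [536.6, 226.6, 173.0]
force: [-0.1, -0.4, 0.1]
[-0.04409701 -0.20399582  0.47357333] [0.46568213 0.35682246 0.56204372] [-0.08234499 -0.01547779  0.00693401]
```

View pics/w9.png

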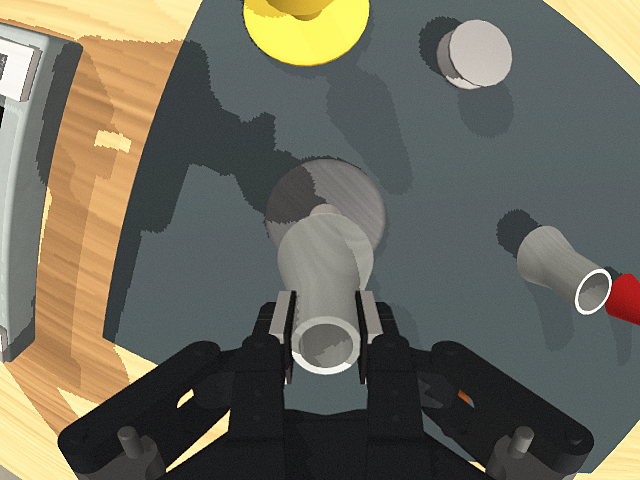

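```bash
python3 -m jog '[[[0.0006,0,0,0,0,0],[0,0,0,0,0,0],[0,0,0,0,0,0]]]' | grep -E "eef|force"; python3 -m jog '[[[0,0,0,0,0,0],[0,0,0,0,0,0],[0,0,0,0,0,0],[0,0,0,0,0,0],[0,0,0,0,0,0]]]' 0
python3 - <<'E'
from h import *
from rig import vision,ctrl
go([536.6,226.6,280],-1.148)
for n in("wrist","scene","top"):
    c=vision.capture(n);cv2.imwrite(f"pics/{n}10.png",c["image"][:,:,::-1])
E
```

```text
eef_pos: [536.6, 226.6, 172.5]
force: [-0.1, -0.4, 2.2]
time_s: 12.92
eef_pos: [536.6, 226.5, 172.4]
ee_rot: [-0.148, -0.691, -0.148, 0.691]
force: [-1.5, -1.1, -1.0]
grip_width: 0.999
t 12.925 p [536.61 226.53 172.37] F [-1.46 -1.09 -1.02] T [ 0.054 -0.023 -0.03 ] g 0.9991 j [0.198 0.495 1.412 0.    1.235 1.346]
tool y yaw -1.14786906081764 tilt x [-0.  0. -1.]
world d [ -0.01   0.07 107.63] tool shift [-107.63   -0.07   -0.02]
turn [0.0001 0.     0.    ] shift after turn [-107.63   -0.06   -0.02]
```

View pics/wrist10.png

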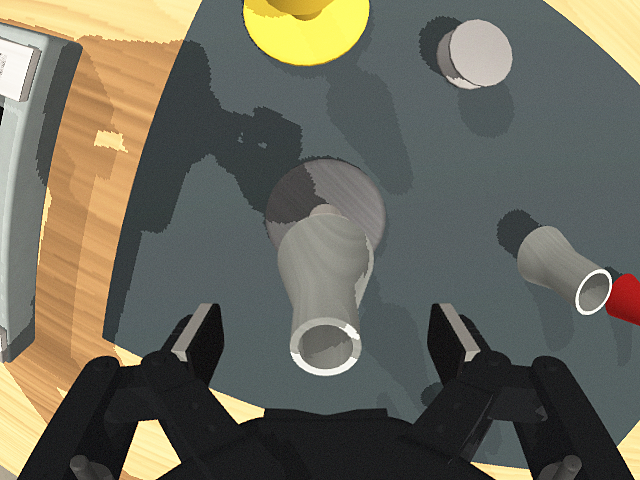

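```bash
python3 -m jog '[[[-0.01,0,0,0,0,0],[-0.03,0,0,0,0,0],[-0.04,0,0,0,0,0],[-0.02,0,0,0,0,0],[-0.01,0.02,0.003,0,0,0],[0,0.045,0.0075,0,0,0],[0,0.05,0.0085,0,0,0],[0,0.05,0.0085,0,0,0],[0,0.03,0.005,0,0,0],[0,0.016,0.0025,0,0,0],[0,0,0,0,0,0],[0,0,0,0,0,0]]]'
python3 - <<'E'
from h import *
from rig import vision,ctrl
go([591.6,17,71],-1.148)
for n in("wrist","scene","top"):
    c=vision.capture(n);cv2.imwrite(f"pics/{n}11.png",c["image"][:,:,::-1])
    if n=="wrist": pickle.dump(pose(ctrl.sense()),open("pics/p11.pkl","wb"))
a=cv2.imread("pics/top11.png")[220:320,150:240];b=cv2.imread("pics/scene11.png")[120:240,360:450]
w=cv2.imread("pics/wrist11.png")[180:280,280:380]
cv2.imwrite("pics/c11.png",np.hstack([cv2.resize(a,(360,400)),cv2.resize(b,(300,400))]))
cv2.imwrite("pics/c11w.png",cv2.resize(w,None,fx=6,fy=6,interpolation=cv2.INTER_CUBIC))
E
```

```text
time_s: 14.58
eef_pos: [591.1, 20.7, 282.4]
ee_rot: [-0.149, -0.691, -0.149, 0.691]
force: [0.1, 0.1, 0.1]
grip_width: 1.001
t 14.575 p [591.08  20.69 282.43] F [0.11 0.12 0.14] T [ 0.026 -0.002 -0.022] g 1.0006 j [-0.163  0.439  1.207  0.     1.495  0.984]
tool y yaw -1.1467871780495775 tilt x [-0.0001  0.0002 -1.    ]
world d [   0.52   -3.69 -211.43] tool shift [211.43   3.63   1.04]
turn [0.0012 0.     0.0003] shift after turn [211.43   3.57   1.04]
```

View pics/c11.png

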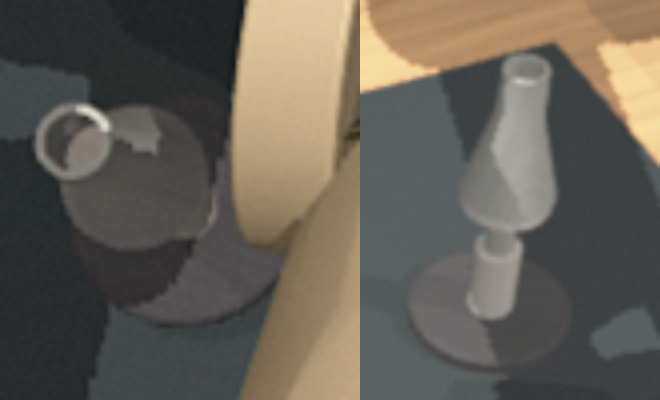

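View pics/wrist11.png

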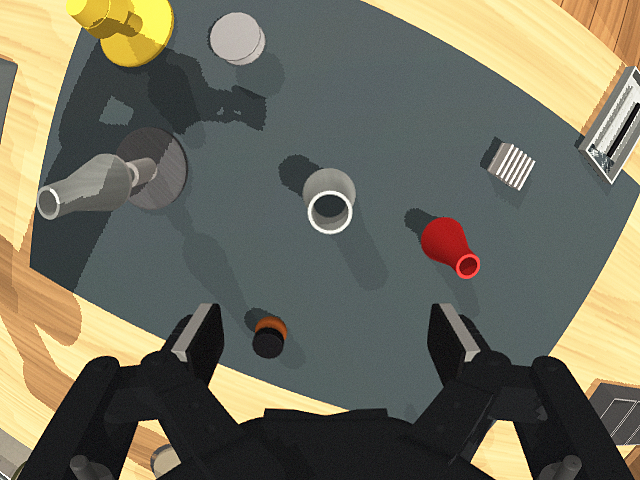

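View pics/c11w.png

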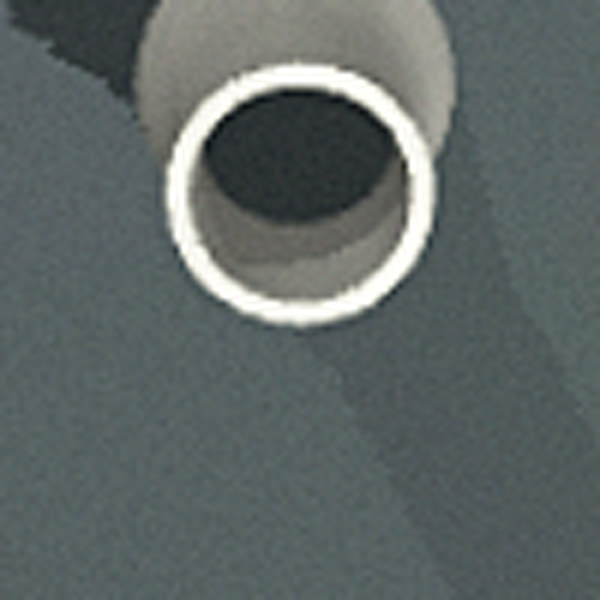

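Run:
```python
from h import *
p,R=pickle.load(open("pics/p11.pkl","rb"));print(p)
o,d=wray((329.8,211.9),p,R);print(o+d*(91.5-o[2])/d[2])
print(tri((409.4,140.6),(167.8,254.8)))
```

```text
[591.08209566  20.83466155 282.48103626]
[593.59514894  17.04542286  91.5       ]
(array([536.54863622, 227.15580732, 194.96348186]), array([[ 0.13014647, -0.03034561],
       [ 0.19674901,  0.08728383]]))
```

```bash
python3 -m jog '[[[0.03,0.004,0.0003,0.001,0,0],[0.04,0,0,0,0,0],[0.04,0,0,0,0,0],[0.04,0,0,0,0,0],[0.03,0,0,0,0,0],[0.02,0,0,0,0,0],[0.01,0,0,0,0,0],[0.0075,0,0,0,0,0],[0,0,0,0,0,0],[0,0,0,0,0,0]]]'
python3 - <<'E'
from h import *
go([592.5,17,64],-1.148)
from rig import vision
c=vision.capture("wrist");cv2.imwrite("pics/w12.png",c["image"][:,:,::-1])
E
```

```text
time_s: 15.98
eef_pos: [593.0, 16.0, 65.6]
ee_rot: [0.148, 0.692, 0.148, -0.691]
force: [-0.0, 0.4, 0.3]
grip_width: 1.0
t 15.975 p [593.04  15.99  65.61] F [-0.02  0.38  0.32] T [ 0.01  -0.024  0.008] g 0.9996 j [-0.17   0.641  1.478  0.     1.022  0.978]
tool y yaw -1.1487313558847998 tilt x [ 0.0012 -0.0002 -1.    ]
world d [-0.54  1.01 -1.61] tool shift [ 1.61 -1.14  0.08]
turn [-0.0007 -0.001  -0.0007] shift after turn [ 1.61 -1.14  0.07]
```

View pics/w12.png

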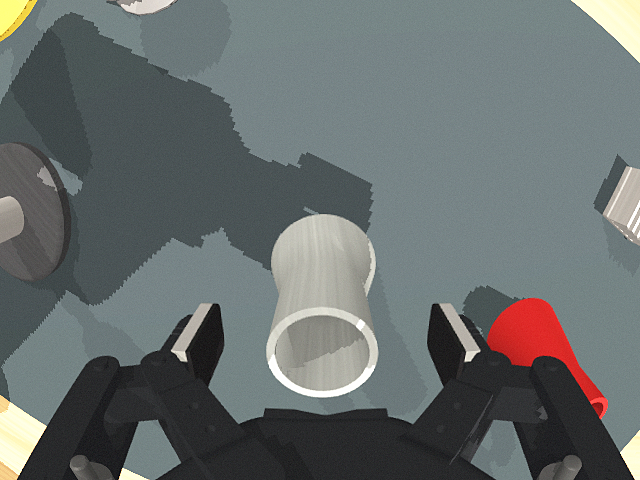

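```bash
python3 -m jog '[[[0.0014,-0.001,0,0,0,0],[0,0,0,0,0,0],[0,0,0,0,0,0],[0,0,0,0,0,0],[0,0,0,0,0,0],[0,0,0,0,0,0],[0,0,0,0,0,0],[0,0,0,0,0,0]]]' 255 25
python3 - <<'E'
from h import *
go([592.5,17,64],-1.148)
from rig import vision
c=vision.capture("wrist");cv2.imwrite("pics/w13.png",c["image"][:,:,::-1])
E
python3 -m jog '[[[-0.01,0,0,0,0,0],[-0.03,0,0,0,0,0],[-0.045,0,0,0,0,0],[-0.045,0,0,0,0,0],[-0.045,0,0,0,0,0],[-0.03,0,0,0,0,0],[-0.01,0,0,0,0,0],[0,0,0,0,0,0],[0,0,0,0,0,0]]]'
python3 - <<'E'
from h import *
go([536.6,227,284],-1.148)
from rig import vision
c=vision.capture("wrist");cv2.imwrite("pics/w14.png",c["image"][:,:,::-1])
E
```

```text
time_s: 17.02
eef_pos: [592.3, 16.9, 63.6]
ee_rot: [0.148, 0.692, 0.148, -0.691]
force: [-1.5, 0.6, 4.0]
grip_width: 0.46
t 17.025 p [592.34  16.94  63.64] F [-1.48  0.65  4.  ] T [ 0.047  0.096 -0.012] g 0.4602 j [-0.169  0.643  1.48   0.     1.018  0.98 ]
tool y yaw -1.1488218588619326 tilt x [ 0.0002  0.     -1.    ]
world d [0.16 0.06 0.36] tool shift [-0.36  0.01 -0.17]
turn [-0.0008 -0.0002 -0.0001] shift after turn [-0.36  0.01 -0.17]
time_s: 18.2
eef_pos: [591.8, 17.0, 276.9]
ee_rot: [-0.148, -0.691, -0.148, 0.692]
force: [0.3, 0.2, -1.9]
grip_width: 0.46
t 18.2 p [591.85  16.97 276.86] F [ 0.32  0.24 -1.91] T [0.005 0.005 0.026] g 0.4597 j [-0.169  0.444  1.214 -0.     1.487  0.98 ]
tool y yaw -1.1488153393732534 tilt x [-0.0028  0.0005 -1.    ]
world d [-55.25 210.03   7.14] tool shift [  -6.89 -214.25  -35.61]
turn [-0.0008  0.0023  0.0016] shift after turn [  -7.14 -214.21  -35.8 ]
```

View pics/w14.png

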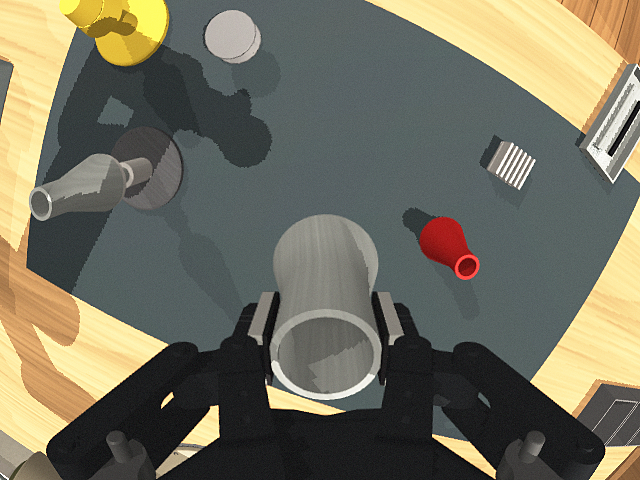

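Run:
```python
from h import *
a=cv2.imread("pics/w14.png")
cv2.imwrite("pics/c14.png",cv2.resize(a[205:410,262:388],None,fx=4,fy=2.9,interpolation=cv2.INTER_CUBIC))
```

```text
(no output)
```

View pics/c14.png

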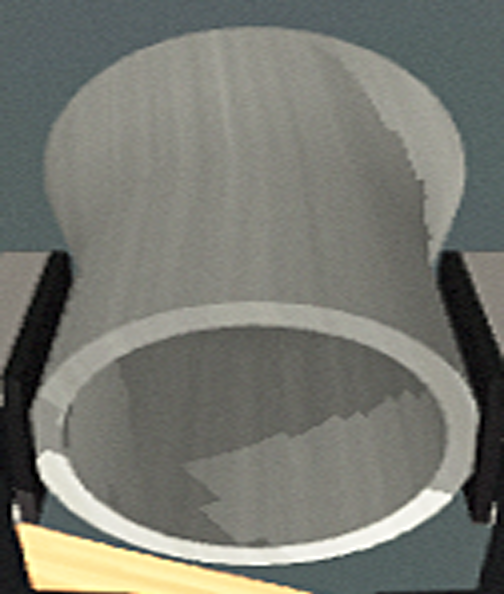

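Run:
```python
from h import *
I=Rn.identity()
def tz(row,tx,col=325.3):
    o,d=wray((col,row),np.zeros(3),I); X=o+d*(tx-o[0])/d[0]; return X
for b in(0,1,2): print("rim",tz(308.8,-27.4+b)[2]+20,tz(399.5,-27.4+b)[2]-20,tz(352,-27.4+b,325.7)[1],"mouth",tz(214,60.6+b)[2]+30,tz(245,60.6+b,325.1)[1])
```

```text
rim -1.3314636256841155 -1.5794345750209544 0.8366948323482202 mouth -1.0584793733199191 0.4816961421990801
rim -0.7878931985209618 -0.6627796386850946 0.8382665779900373 mouth -0.8107779401731818 0.4807322252404371
rim -0.24432277135780112 0.25387529765077943 0.8398383236318546 mouth -0.5630765070264374 0.4797683082817942
```

```bash
python3 -m jog '[[[-0.005,-0.01,-0.0017,0,0.0023,0.0016],[-0.003,-0.03,-0.005,0,0,0],[0,-0.04,-0.0068,0,0,0],[0,-0.045,-0.0077,0,0,0],[0,-0.04,-0.0068,0,0,0],[0,-0.03,-0.005,0,0,0],[0,-0.015,-0.0026,0,0,0],[0,-0.0036,-0.0007,0,0,0],[0,0,0,0,0,0],[0,0,0,0,0,0],[0,0,0,0,0,0]]]'
python3 - <<'E'
from h import *
go([537.2,226.9,284],-1.148)
from rig import vision
for n in("wrist","scene"):
    c=vision.capture(n);cv2.imwrite(f"pics/{n}15.png",c["image"][:,:,::-1])
b=cv2.imread("pics/scene15.png")[60:240,340:460]
cv2.imwrite("pics/c15.png",np.hstack([cv2.imread("pics/wrist15.png")[:,100:500],cv2.resize(b,(320,480))]))
E
```

```text
time_s: 19.62
eef_pos: [538.1, 226.1, 286.3]
ee_rot: [0.148, 0.692, 0.147, -0.691]
force: [0.3, -0.0, -1.2]
grip_width: 0.456
t 19.625 p [538.09 226.05 286.27] F [ 0.3  -0.04 -1.21] T [0.052 0.007 0.028] g 0.4561 j [ 0.198  0.417  1.229 -0.001  1.493  1.347]
tool y yaw -1.1497309599377223 tilt x [ 0.0028 -0.0006 -1.    ]
world d [-0.89  0.85 -2.27] tool shift [ 2.27 -1.14  0.47]
turn [-0.0017 -0.0023 -0.0017] shift after turn [ 2.27 -1.14  0.47]
```

View pics/c15.png

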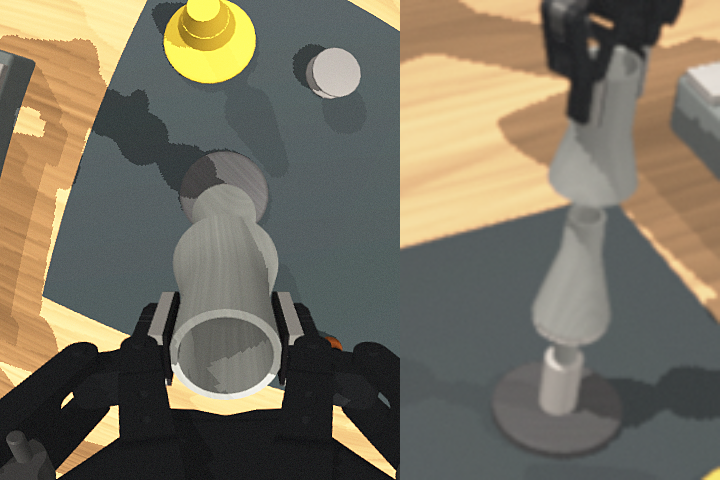

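```bash
python3 -m jog '[[[0.01,-0.0011,0.0005,-0.0017,-0.0023,-0.0017],[0.02,0,0,0,0,0],[0.025,0,0,0,0,0],[0.02,0,0,0,0,0],[0.015,0,0,0,0,0],[0.007,0,0,0,0,0],[0.003,0,0,0,0,0],[0,0,0,0,0,0],[0,0,0,0,0,0]]]'
python3 - <<'E'
from h import *
go([537.2,226.9,180],-1.148)
from rig import vision,ctrl
f=[]
for i in range(5):
    c=vision.capture("wrist"); f.append(ctrl.sense()["force"])
print(np.mean(f,0),np.std(f,0))
cv2.imwrite("pics/w16.png",c["image"][:,:,::-1])
E
```

```text
time_s: 20.85
eef_pos: [537.2, 227.5, 186.8]
ee_rot: [0.149, 0.692, 0.149, -0.691]
force: [0.2, 0.4, -1.4]
grip_width: 0.455
t 20.85 p [537.22 227.49 186.8 ] F [ 0.19  0.39 -1.41] T [ 0.001 -0.059 -0.016] g 0.4553 j [0.2   0.483 1.391 0.    1.266 1.347]
tool y yaw -1.1471099690085576 tilt x [ 0.001   0.0003 -1.    ]
world d [-0.02 -0.59 -6.8 ] tool shift [6.8  0.52 0.27]
turn [ 0.0009 -0.001  -0.0001] shift after turn [6.8  0.53 0.26]
[ 0.2332  0.292  -1.4252] [0.6016 0.4343 0.3756]
```

View pics/w16.png

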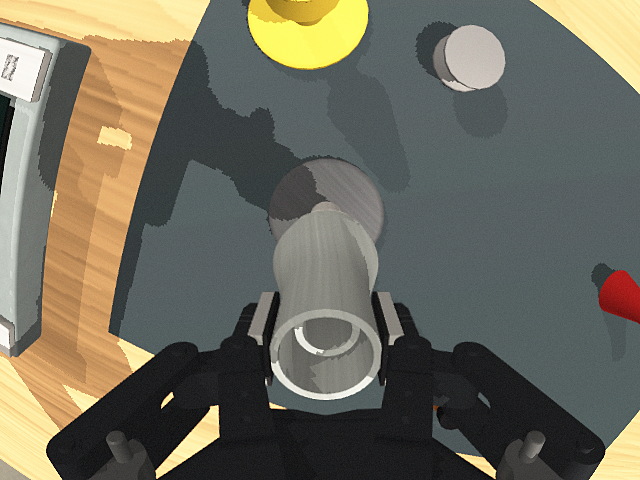

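```bash
python3 -m jog '[[[0.004,0.0003,0.0002,0,0,0],[0.004,0,0,0,0,0],[0.0025,0,0,0,0,0],[0,0,0,0,0,0]]]'| grep -E "eef|force"; python3 -m jog '[[[0.0015,0,0,0,0,0],[0,0,0,0,0,0]]]'| grep -E "eef|force"; python3 -m jog '[[[0,0,0,0,0,0]]]'| grep -E "eef|force"
```

```text
eef_pos: [536.8, 227.1, 175.5]
force: [-0.3, -0.1, -1.9]
eef_pos: [536.9, 227.1, 174.2]
force: [0.6, 0.0, -1.5]
eef_pos: [536.9, 227.1, 174.3]
force: [-1.0, 0.8, -2.1]
```

```bash
python3 -m jog '[[[0.001,0,0,0,0,0],[0,0,0,0,0,0]]]' | grep -E "eef|force"; python3 -m jog '[[[0.001,0,0,0,0,0],[0,0,0,0,0,0]]]'| grep -E "eef|force"
```

```text
eef_pos: [536.9, 227.1, 173.1]
force: [0.6, 0.0, -1.7]
eef_pos: [536.9, 227.1, 172.2]
force: [0.7, 0.2, -1.1]
```

```bash
python3 -m jog '[[[0.001,0,0,0,0,0],[0,0,0,0,0,0]]]' | grep -E "eef|force"; python3 -m jog '[[[0.001,0,0,0,0,0],[0,0,0,0,0,0]]]'| grep -E "eef|force"
python3 - <<'E'
from h import *
from rig import vision,ctrl
f=[]
for i in range(4):
    vision.capture("wrist"); f.append(ctrl.sense()["force"])
print(np.mean(f,0),np.std(f,0))
E
```

```text
eef_pos: [536.9, 227.1, 171.2]
force: [0.8, 0.4, -0.5]
eef_pos: [537.0, 227.0, 170.2]
force: [1.6, -1.1, -1.3]
[ 0.88158025 -0.29487699 -1.49655793] [0.35946865 0.37869966 0.20466754]
```

```bash
python3 -m jog '[[[0.001,0.0002,-0.0004,0,0,0],[0,0,0,0,0,0]]]' | grep -E "eef|force"; python3 -m jog '[[[0.0008,0,0,0,0,0],[0,0,0,0,0,0]]]'| grep -E "eef|force"
python3 - <<'E'
from h import *
from rig import vision,ctrl
f=[]
for i in range(4):
    vision.capture("wrist"); f.append(ctrl.sense()["force"])
print(np.mean(f,0),np.std(f,0),ctrl.sense()["wrist_torque"])
E
```

```text
eef_pos: [537.3, 227.0, 169.1]
force: [0.1, -1.0, -0.9]
eef_pos: [537.3, 227.1, 168.5]
force: [-1.7, -0.8, 0.7]
[-1.24189904 -1.37816344  0.1813631 ] [0.22814172 0.33419457 0.56062265] [-0.32655021  0.18094546  0.01868538]
```

```bash
python3 -m jog '[[[0.0004,0.0003,0.0003,0,0,0],[0,0,0,0,0,0],[0,0,0,0,0,0]]]' | grep -E "eef|force"
python3 - <<'E'
from h import *
from rig import vision,ctrl
f=[]
for i in range(4):
    c=vision.capture("wrist"); f.append(ctrl.sense()["force"])
print(np.mean(f,0),np.std(f,0),ctrl.sense()["wrist_torque"])
cv2.imwrite("pics/w17.png",c["image"][:,:,::-1])
E
```

```text
eef_pos: [537.3, 226.8, 168.1]
force: [-1.8, -0.1, 0.4]
[-0.65250509  1.06758355  0.74041074] [0.44718105 0.2518395  0.33323371] [ 0.17821567  0.14846658 -0.0034596 ]
```

View pics/w17.png

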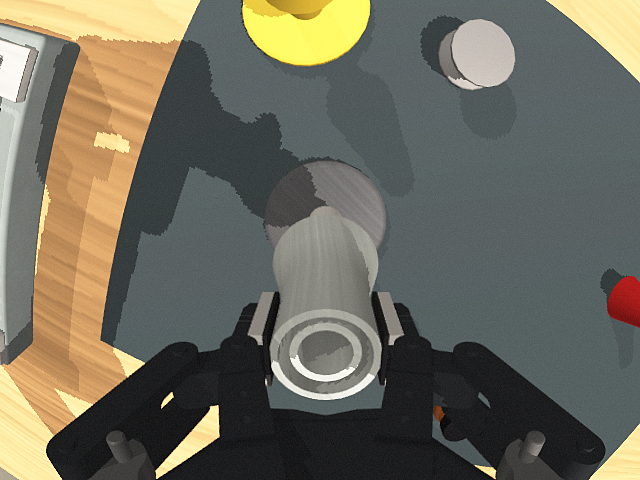

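```bash
python3 -m jog '[[[0.0005,-0.0001,0.0001,0,0,0],[0,0,0,0,0,0],[0,0,0,0,0,0]]]' | grep -E "eef|force"; python3 -m jog '[[[0,0,0,0,0,0],[0,0,0,0,0,0],[0,0,0,0,0,0],[0,0,0,0,0,0],[0,0,0,0,0,0]]]' 0
python3 - <<'E'
from h import *
from rig import vision,ctrl
c=vision.capture("wrist");cv2.imwrite("pics/w18.png",c["image"][:,:,::-1])
E
```

```text
eef_pos: [537.2, 226.8, 167.6]
force: [-0.5, 1.1, 0.8]
time_s: 25.45
eef_pos: [537.1, 226.7, 167.6]
ee_rot: [-0.149, -0.691, -0.149, 0.691]
force: [0.1, 0.1, -0.9]
grip_width: 0.999
```

View pics/w18.png

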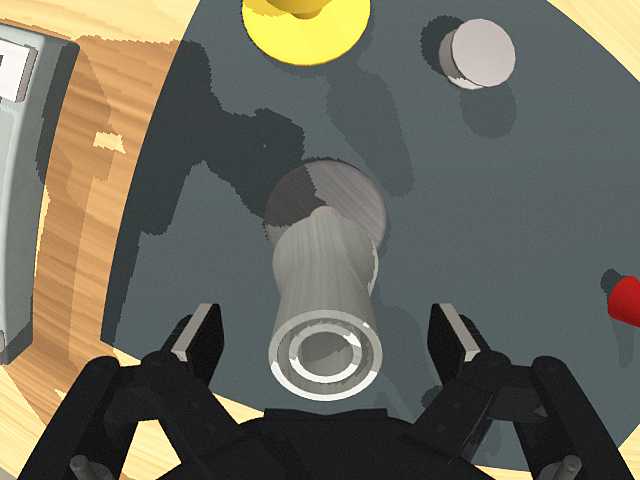

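Both sleeves are nested and released. Now I'll retract straight up and move clear.

```bash
python3 -m jog '[[[-0.01,0,0,0,0,0],[-0.03,0,0,0,0,0],[-0.04,0,0,0,0,0],[-0.03,0,0,0,0,0],[-0.01,0.03,0.01,0,0,0],[0,0.05,0.02,0,0,0],[0,0.05,0.02,0,0,0],[0,0.05,0.02,0,0,0],[0,0.03,0.01,0,0,0],[0,0,0,0,0,0],[0,0,0,0,0,0],[0,0,0,0,0,0]]]'
python3 - <<'E'
from h import *
from rig import vision
for n in("scene","top"):
    c=vision.capture(n);cv2.imwrite(f"pics/{n}19.png",c["image"][:,:,::-1])
a=cv2.imread("pics/top19.png")[220:320,140:240];b=cv2.imread("pics/scene19.png")[120:240,355:455]
cv2.imwrite("pics/c19.png",np.hstack([cv2.resize(a,(400,400)),cv2.resize(b,(334,400))]))
E
```

```text
time_s: 27.0
eef_pos: [550.5, 3.5, 287.8]
ee_rot: [0.149, 0.691, 0.149, -0.691]
force: [-0.7, 0.3, -0.1]
grip_width: 1.003
```

View pics/c19.png

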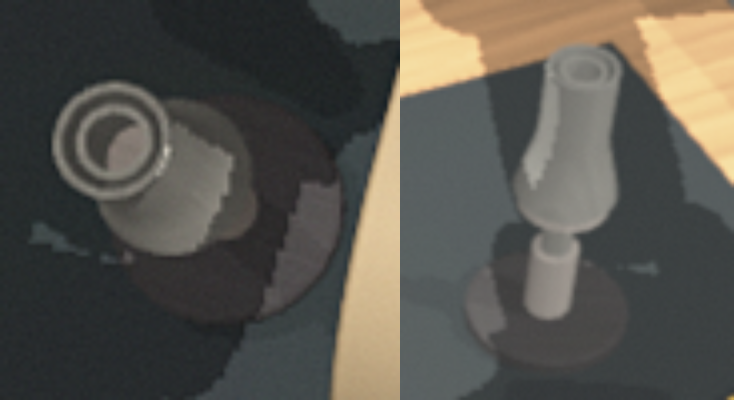

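View pics/scene19.png

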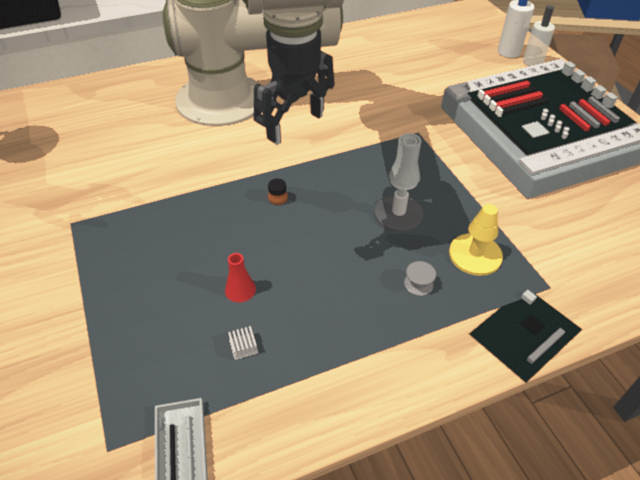

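The sleeves stand nested and upright with concentric rims, at scene (407,142) and in the top crop at (112,140). The jar, reel, heat sink and red look-alike are at their original pixels.

```bash
python3 -c "
from rig import workorder
print(workorder.finish_job())"
```

```text
the job is handed in; nothing more can be done
None
```

Both sleeves are parked on the grey stand, nested mouths down, and the job was handed in at about 27 s on the robot's clock (limit 54 s). The rig gave no verdict.

- **Small sleeve:** I lowered it over the plug while holding it, until I felt about 1.6 to 3 N of contact, then let go. Triangulating its rim afterwards put it about 1 mm or less from the stand's axis, standing upright.
- **Large sleeve:** I lowered it over the small one to about 2 to 2.5 N of contact, then let go. The force readings carry about 0.5 N of noise, and side forces of around 1 N showed during the touch, so I nudged it 0.3 mm sideways to centre it.
- **Final check:** the last scene and top pictures show the rims concentric, the stack upright and the gripper clear. The jar, reel, heat sink and red look-alike show no visible movement.
- **Disagreement:** the wrist camera and the fixed cameras differed by about 2 to 3 mm on absolute positions, at or slightly beyond the stated calibration. The position targets for the two placings agreed within about 1 mm.

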